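Find the balance point of a blade-guard arm and lay it level in its pivot saddle

ROBOT

A 6-joint arm with a two-finger parallel gripper is mounted at the origin on a cart in front of the work surface, level with it; the furniture and walls round the work are solid. World frame = base frame: x ahead of the robot, y to its left, z up, the work surface at z = 0. Lengths are in m, angles in degrees, forces in N, time in s.
With the tool pointing down it reaches from about 0.375 to 0.9 m from the base axis. Payload 3.1 kg.
Tool frame: the origin (TCP) lies on the centre line of the jaws, within the pads' length; the fingertips stand 25 mm ahead of it and the grasp point (between the pads) lies 6 mm ahead of it; z points along the fingers, y is the line along which they close (so a half turn about z gives the same grasp; the last joint's range is limited). The gripper opens to 87 mm and grips with 3 to 60 N. Pads are 19 mm wide; open, the fingers measure 117 mm over their backs; the gripper's body (75 mm by 190 mm) begins 51 mm behind the grasp point.
Start: joints at [-85.285, 30.224, 82.088, -0, 67.689, -10.227], TCP at [0.161, -0.604, 0.248] pointing down, gripper open.
Joint ranges: [-176.69, 176.69], [-43.24, 126.21], [12.49, 139.97], [-82, 262], [0, 151.66], [-163.58, 163.58]. Speed limits (degrees/s): [159.86, 159.86, 180, 180, 180, 180].

INTERFACE

Orientations are given as a 3x3 rotation matrix whose columns are the frame's x, y, z axes.
In Python, from rig import * gives the robot as it stands.
- The arm moves only by the tool step_arm, never from a script. Its argument "steps" is a list of rows, each a list of 7 numbers: the shift along the tool's x, y, z normalised to -1 to 1, where 1 is 0.3 m, then the turn, a rotation vector about the tool's x, y, z normalised to -1 to 1, where 1 is 45 degrees, then the gripper's target within -1 to 1 (shut at 1, half-way at 0, fully open at -1). A call has 1 to 8 rows; each row is the pose to reach, as a shift and turn from the pose commanded when the call began, along the tool's axes at that moment; what a row does not reach only later rows make up. A row lasts 1/12 s, in which the tool goes at most 41.7 mm and 7.16 degrees, less where a joint would pass 70% of its speed; a pose out of reach is approached as far as the arm can. A call with a number of a shift or a turn outside -1 to 1 is refused whole. A call with a gripper value outside its range is refused whole. The fingers move at their own pace and stop on an object; the grip force is fixed at half the most. Time passes only in rows, so rows that repeat a pose let the fingers close. It gives the time, the measured TCP pose, the force, the opening and the grip force at its end, in the units of the state.
- read_state(): the state, without advancing time (a new reading comes with each control period).
- capture(name): name is "scene" or "top" or "wrist"; returns a dict with "image" (480x640x3 uint8, red, green, blue), "vertical_fov" (degrees; the focal length in pixels is half the picture's height over the tangent of half this angle, whatever the lens; pixels are square), "cx", "cy" (the principal point, pixels), "world_from_camera" (4x4, takes a point from camera to world coordinates); the wrist camera has in their place "T_tool_cam" (4x4, takes a point from camera to tool coordinates, whose origin is the TCP and whose axes are the flange's). Camera axes: x right, y down, z forward; pixel columns grow to the right and rows downward; lengths in m; the calibration is good to about 2 mm. A picture is of the moment at which its call begins: read the wrist's pose just before it. There is no depth.
- hand_in(): hands the job in; it is judged then, once.
The state is a dict: "time_s": time; "joint_positions": joint angles; "qvel": joint speeds; "tau": joint torques, N m; "position": TCP position; "tcp_rot": TCP orientation; "force": force on the tool from outside, world axes, zero at the start; "moment": the same for the moment, N m; "opening": opening from 0.0 (shut) to 1.0 (fully open); "grasp_force": force on a finger pad.
Only numpy, scipy, OpenCV 4.12 (cv2) and the standard library are available. Lean on these libraries where they do the work, as an engineer would, in place of code of your own. Each camera call takes 0.05 s, during which the arm holds its last target. There are 200 camera calls.

TASK

The ballast sealed inside this blade-guard arm has been set somewhere unknown, so its balance point is not marked: find it by gently lifting the arm clear of the worktop by its yellow tube and feeling which end is heavy. Then lower the arm gently into the sprung saddle of the pivot bracket, clear guard towards the saw, with its balance point over the pivot, so that once let go it floats level on its own. Never let the arm tip steeply, and leave the tools around it where they are.

Things in the scene. Friction and masses are not known exactly. Their poses are not given: they have to be found in the camera images.
- guard_arm: loose blade-guard arm, 0.75 to 0.89 kg: yellow box tube 30 mm wide (x), 40 mm tall (z), along its y axis; origin at the underside of the tube (flat, z = 0, lies on the worktop). Tube bare and graspable from y = -105 to +78 mm. Its balance point lies unseen anywhere from y = -55 to +40 mm, on the tube's centre line
- nose (a point): point at the nose end, 160 mm along +y from the arm's origin, underside height. The nose is a clear plastic blade guard with red lower edges, 45 mm wide, 53 mm tall, y = +80 to +161 mm of the arm; its lower edges are flush with the tube's underside
- tail (a point): point at the tail end, 150 mm along -y from the arm's origin, underside height. The tail is a dark steel block, 44 mm wide, 50 mm tall, y = -150 to -105 mm of the arm, flush with the tube's underside
- bracket: pivot bracket bolted to the worktop: steel foot 70 x 120 x 8 mm and two upright cheeks with a pivot pin along the bracket's x axis, 92 mm above the worktop. Origin: middle of the foot's underside. Its y axis is the direction in which the arm is to lie, +y towards the saw; there the nose may reach over the rip fence (top 71 mm above the worktop)
- seat (a point): centre of the saddle floor's top, 20 mm above the pivot pin (112 mm above the worktop when level); tilts with the saddle; y along the arm. Floor 24 mm wide, 72 long. At y = -31 and +31 mm a pair of ears 10 mm thick (y), 36 mm apart inside (3 mm play each side of the tube), flared tips 32 mm above the floor, 62 mm over the outside. Sides open for fingers from y = -26 to +26 mm
- saddle (a joint): tilt of the saddle about its pin, rad; 0 level, positive lifts its +y end; stops at -0.3 and +0.3. A rubber bush springs it to level, 0.9 N m per rad. With the arm let go in it, it tilts about 0.016 rad per mm that the balance point lies off the pivot, heavy end down
- block_plane: block plane lying beyond the bracket, 52 x 160 x 52 mm, bystander; origin at the middle of its underside
- tape_measure: tape measure standing beyond the bracket, 38 x 84 x 68 mm, bystander; origin at the middle of its underside
- sanding_block: sanding block to the right of the arm, 65 x 116 x 37 mm, bystander; origin at the middle of its underside

How it is judged:
By the outcome, as a careful person would: the job done as asked, in the order asked, and still so for the second after the job is handed in, with the robot touching nothing.
It also fails if it takes over 72 s, if anything falls off the work surface, if the arm or the gripper's body presses on something with over 40 N, if the wrist force passes 120 N, or if a joint passes its speed limit or range.

## Working session

There is one attempt and no reset: what is moved stays moved. The work goes in short steps, Python scripts to look and compute and a tool call to move; the robot and the scene stay as the last step left them, time stands still between calls to the robot, and variables do not carry over. Pictures are saved under pics/ and viewed, at most 10 in all, crops included, and the job is handed in when it is done.

Besides the shell and the picture viewer there is one more tool, called after "Call:" as name(argument=value, ...), one argument or row to a line, values as JSON. step_arm: Moves the arm, as the interface text tells. Scaled input: -1 to 1 covers 0.3 m each way for a shift and 45 degrees each way for a turn. Its arguments: {"type":"object","properties":{"steps":{"type":"array"}},"required":["steps"]}

```bash
ls; mkdir -p pics; python3 - <<'E'
from rig import *
import cv2,numpy as np
for n in("scene","top"):
    c=capture(n); cv2.imwrite(f"pics/{n}0.png",c["image"][:,:,::-1]); print(n,c["vertical_fov"],c["cx"],c["cy"]); print(np.round(c["world_from_camera"],4).tolist())
s=read_state(); print({k:np.round(v,3).tolist() for k,v in s.items()})
E
```

```text
pics
scene 51.8315784556843 321.7502769947286 249.06612364756035
[[0.8703, -0.3731, 0.3215, 0.2994], [-0.4925, -0.6623, 0.5646, -0.9022], [0.0022, -0.6498, -0.7601, 0.7941], [0.0, 0.0, 0.0, 1.0]]
top 45.211833777027465 321.3879197663875 238.2352451512725
[[0.006, -0.9899, 0.1419, 0.4463], [-1.0, -0.0049, 0.0082, -0.3979], [-0.0074, -0.1419, -0.9898, 1.2969], [0.0, 0.0, 0.0, 1.0]]
{'time_s': 0.1, 'joint_positions': [-85.283, 30.275, 82.145, -0.002, 67.687, -10.226], 'qvel': [0.088, -0.131, -0.055, 0.021, 0.036, 0.073], 'tau': [-0.0, -44.099, -17.715, 0.063, 0.053, -0.0], 'position': [0.161, -0.603, 0.247], 'tcp_rot': [[0.966, 0.258, -0.0], [0.258, -0.966, 0.002], [0.0, -0.002, -1.0]], 'force': [-1.302, 0.195, 0.422], 'moment': [0.004, 0.023, -0.004], 'grasp_force': 0.0, 'opening': 1.003}
```

View pics/top0.png

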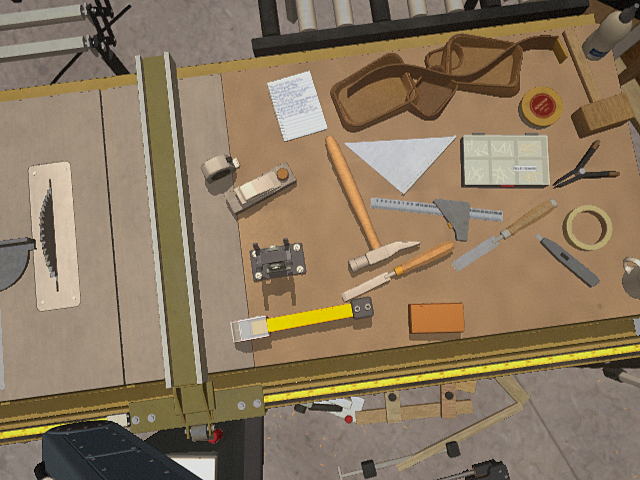

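View pics/scene0.png

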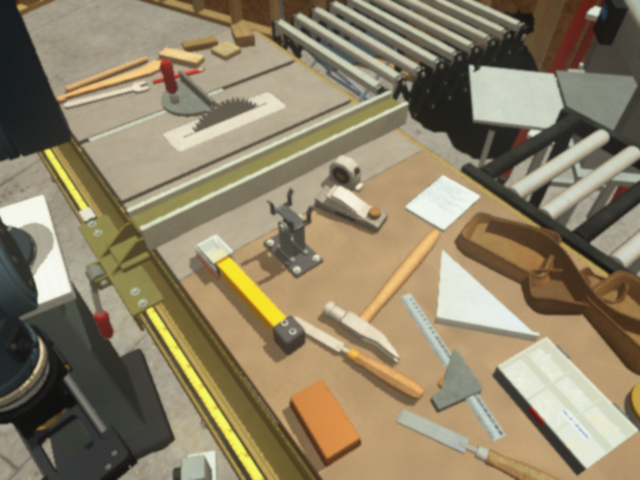

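The top view shows the guard arm with its nose at about (234,330) and its tail at (362,308). The bracket foot is near (278,261), and the saw is on the left (+y world).

```bash
cat > h.py <<'E'
from rig import *
import cv2,numpy as np
def ray(c,px,W):
    f=240/np.tan(np.radians(c["vertical_fov"]/2))
    d=np.array([(px[0]-c["cx"])/f,(px[1]-c["cy"])/f,1.])
    return W[:3,3],W[:3,:3]@d
def onplane(c,px,z,W=None):
    W=c["world_from_camera"] if W is None else W
    o,d=ray(c,px,np.array(W)); return o+d*(z-o[2])/d[2]
def wristW(s,c):
    T=np.eye(4);T[:3,:3]=s["tcp_rot"];T[:3,3]=s["position"];return T@np.array(c["T_tool_cam"])
def proj(c,p,W=None):
    W=np.array(c["world_from_camera"] if W is None else W)
    q=W[:3,:3].T@(np.array(p)-W[:3,3]); f=240/np.tan(np.radians(c["vertical_fov"]/2))
    return np.array([c["cx"]+f*q[0]/q[2],c["cy"]+f*q[1]/q[2]])
def yellow(im):
    h=cv2.cvtColor(im,cv2.COLOR_RGB2HSV); return cv2.inRange(h,(22,180,120),(34,255,255))
E
python3 - <<'E'
from h import *
c=capture("top"); m=yellow(c["image"]); m[345:]=0
cs=max(cv2.findContours(m,0,2)[0],key=cv2.contourArea); r=cv2.minAreaRect(cs); b=cv2.boxPoints(r); print(r,b.tolist())
P=np.array([onplane(c,p,0.04) for p in b]); print(P.round(4)); 
for p in [(234,332),(362,308),]: print(onplane(c,p,0.04).round(4))
for p in [(252,246),(303,240),(306,272),(256,280),(278,261)]: print(onplane(c,p,0.008).round(4))
x=c["image"][215:350,215:385]; cv2.imwrite("pics/topc.png",cv2.resize(x,None,fx=4.4,fy=4.4,interpolation=2)[:,:,::-1])
w=capture("wrist"); cv2.imwrite("pics/w0.png",w["image"][:,:,::-1]); print(w["vertical_fov"],np.round(w["T_tool_cam"],4).tolist())
E
```

```text
((309.10467529296875, 317.07232666015625), (13.327630996704102, 86.40767669677734), 79.63367462158203) [[265.4069519042969, 318.2914123535156], [350.4042053222656, 302.7431335449219], [352.8023986816406, 315.8532409667969], [267.8051452636719, 331.4015197753906]]
[[ 0.451  -0.2676  0.04  ]
 [ 0.4855 -0.4513  0.04  ]
 [ 0.4574 -0.4565  0.04  ]
 [ 0.4231 -0.2733  0.04  ]]
[ 0.4214 -0.2004  0.04  ]
[ 0.4743 -0.4764  0.04  ]
[ 0.6126 -0.2308  0.008 ]
[ 0.6268 -0.3458  0.008 ]
[ 0.5544 -0.3533  0.008 ]
[ 0.5359 -0.2415  0.008 ]
[ 0.5789 -0.2901  0.008 ]
70.92554060393422 [[-0.0012, -0.9709, -0.2395, 0.0645], [1.0, -0.0012, -0.0, 0.0005], [-0.0003, -0.2395, 0.9709, -0.1361], [0.0, 0.0, 0.0, 1.0]]
```

View pics/topc.png

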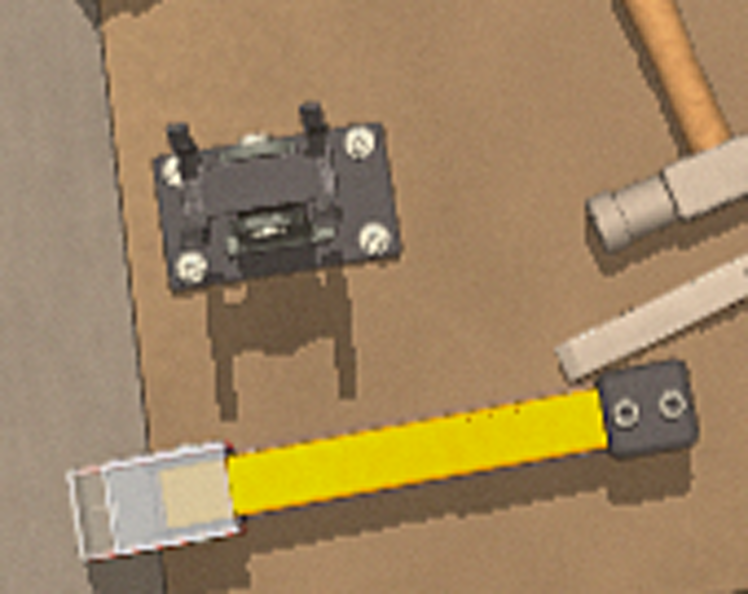

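```bash
cat >> h.py <<'E'
from scipy.spatial.transform import Rotation as Ro
def rotyaw(deg):
    a=np.radians(deg);x=np.array([np.cos(a),np.sin(a),0]);z=np.array([0,0,-1.]);return np.c_[x,np.cross(z,x),z]
def go(p,yaw,s=None):
    s=s or read_state();R=np.array(s["tcp_rot"])
    d=R.T@(np.array(p)-s["position"])/0.3; r=np.degrees(Ro.from_matrix(R.T@rotyaw(yaw)).as_rotvec())/45
    print("move",d.round(4).tolist(),r.round(4).tolist())
def st():
    s=read_state();print({k:np.round(s[k],4).tolist() for k in("time_s","position","force","moment","opening","grasp_force")}, "yaw",np.degrees(np.arctan2(s["tcp_rot"][1][0],s["tcp_rot"][0][0])).round(2)); return s
E
python3 - <<'E'
from h import *
c=capture("top")
q=np.array([(153,157),(382,123),(401,257),(172,292)])/4.4+215-.5
P=np.array([onplane(c,p,0.008) for p in q]);print(P.round(4),P.mean(0).round(4),np.linalg.norm(P-np.roll(P,1,0),axis=1).round(4))
v=P[0]+P[3]-P[1]-P[2];print("bracket yaw",np.degrees(np.arctan2(v[1],v[0])))
# saddle floor corners approx at z=.112
for p in [(200,165),(325,150),(333,195),(207,210)]: print(onplane(c,np.array(p)/4.4+214.5,.112).round(4))
go((.307,-.480,.247),57.8); go((.4533,-.357,.247),100.6)
E
```

```text
[[ 0.603  -0.2249  0.008 ]
 [ 0.6212 -0.3421  0.008 ]
 [ 0.5524 -0.3525  0.008 ]
 [ 0.5339 -0.2362  0.008 ]] [ 0.5776 -0.2889  0.008 ] [0.07   0.1186 0.0696 0.1177]
bracket yaw 98.91508067614998
[ 0.5867 -0.2611  0.112 ]
[ 0.5941 -0.3198  0.112 ]
[ 0.5728 -0.3239  0.112 ]
[ 0.5654 -0.2648  0.112 ]
move [0.5759, -0.2725, 0.0006] [-0.0012, -0.0007, -0.9524]
move [1.1528, -0.5429, 0.001] [-0.0009, -0.0011, -1.9035]
```

Call:
step_arm(
  steps=[
    [0.573,-0.27,0,0,0,-0.944,-1],
    [0.573,-0.27,0,0,0,-0.944,-1],
    [0.573,-0.27,0,0,0,-0.944,-1],
    [0.573,-0.27,0,0,0,-0.944,-1],
    [0.573,-0.27,0,0,0,-0.944,-1],
    [0.573,-0.27,0,0,0,-0.944,-1],
    [0.573,-0.27,0,0,0,-0.944,-1],
  ],
)

```text
time_s: 0.83
position: [0.3077, -0.4798, 0.2476]
tcp_rot: [[0.534, 0.845, -0.0], [0.845, -0.534, 0.0], [0.0, -0.0, -1.0]]
force: [-0.1, -1.4, 0.0]
opening: 1.005
grasp_force: 0.0
```

```bash
python3 - <<'E'
from h import *
st(); go((.4533,-.357,.247),100.6)
E
```

```text
{'time_s': 0.8333, 'position': [0.3077, -0.4798, 0.2476], 'force': [-0.0969, -1.4141, 0.0004], 'moment': [-0.0463, -0.0523, -0.0359], 'opening': 1.0046, 'grasp_force': 0.0} yaw 57.72
move [0.6053, 0.1917, 0.002] [-0.0003, -0.0002, -0.9528]
```

Call:
step_arm(
  steps=[
    [0.605,0.192,0,0,0,-0.953,-1],
    [0.605,0.192,0,0,0,-0.953,-1],
    [0.605,0.192,0,0,0,-0.953,-1],
    [0.605,0.192,0,0,0,-0.953,-1],
    [0.605,0.192,0,0,0,-0.953,-1],
    [0.605,0.192,0,0,0,-0.953,-1],
    [0.605,0.192,0,0,0,-0.953,-1],
    [0.605,0.192,0,0,0,-0.953,-1],
  ],
)

```text
time_s: 1.5
position: [0.4524, -0.3599, 0.2475]
tcp_rot: [[-0.174, 0.985, -0.0], [0.985, 0.174, -0.0], [-0.0, -0.0, -1.0]]
force: [-0.3, -0.4, 0.8]
opening: 1.003
grasp_force: 0.0
```

```bash
python3 - <<'E'
from h import *
s=st(); c=capture("wrist"); W=wristW(s,c); cv2.imwrite("pics/w1.png",c["image"][:,:,::-1])
m=yellow(c["image"]); cs=max(cv2.findContours(m,0,2)[0],key=cv2.contourArea); b=cv2.boxPoints(cv2.minAreaRect(cs)); print(b.round(1).tolist())
P=np.array([onplane(c,p,0.04,W) for p in b]);print(P.round(4)); print(np.linalg.norm(P-np.roll(P,1,0),axis=1).round(4), P.mean(0))
E
```

```text
{'time_s': 1.5, 'position': [0.4524, -0.3599, 0.2475], 'force': [-0.3329, -0.4379, 0.7529], 'moment': [-0.0015, -0.0999, -0.0068], 'opening': 1.003, 'grasp_force': 0.0} yaw 99.99
[[329.0, 140.0], [329.0, 140.0], [329.0, 140.0], [329.0, 140.0]]
[[ 0.4496 -0.2777  0.04  ]
 [ 0.4496 -0.2777  0.04  ]
 [ 0.4496 -0.2777  0.04  ]
 [ 0.4496 -0.2777  0.04  ]]
[0. 0. 0. 0.] [ 0.44959536 -0.27769161  0.04      ]
```

View pics/w1.png

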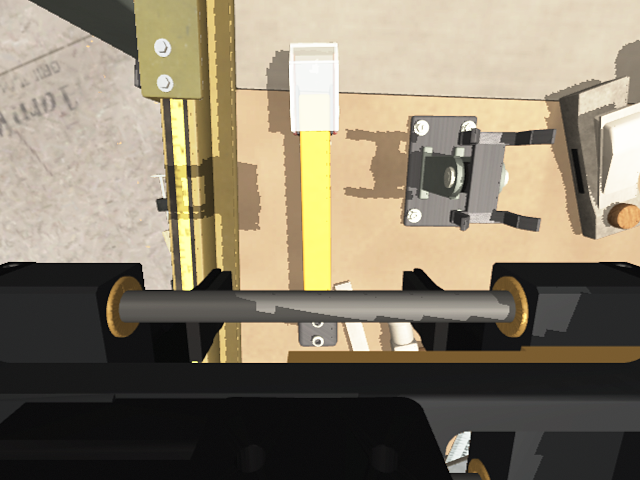

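The wrist view shows the tube running from row 131 at the guard to about row 290, at columns 301–330. The bracket is at about (455,172), with its ears pointing right.

```bash
sed -i 's/(22,180,120)/(22,110,120)/' h.py; python3 - <<'E'
from h import *
s=st(); c=capture("wrist"); W=wristW(s,c)
m=yellow(c["image"]); m[:,:280]=0;m[:,350:]=0;m[290:]=0
print([ (r,np.flatnonzero(m[r])[[0,-1]].tolist()) for r in (140,180,220,260,275)])
r=np.flatnonzero(m.any(1)); print(r[[0,-1]])
E=[]
for r in range(140,275,5):
    x=np.flatnonzero(m[r]); E.append([onplane(c,(x[0],r),.04,W),onplane(c,(x[-1]+1,r),.04,W)])
E=np.array(E);print("width",np.linalg.norm(E[:,0]-E[:,1],axis=1).mean())
M=E.mean(1);v=cv2.fitLine(M[:,:2].astype(np.float32),2,0,.01,.01).ravel();print(v,np.degrees(np.arctan2(v[1],v[0])))
n=onplane(c,(315,131),.04,W);print("y80 pt",n)
d=v[:2]*np.sign(v[1]); d/=np.linalg.norm(d); print("nose red bottom far/near",onplane(c,(314,43),.053,W))
t=v[2:]+d*np.dot(n[:2]-v[2:],d); o=t-.08*d; print("origin",o,"grasp",o-.008*d)
go([*(o-.008*d),.1],np.degrees(np.arctan2(d[1],d[0])));go([*(o-.008*d),.031],np.degrees(np.arctan2(d[1],d[0])))
E
```

```text
{'time_s': 1.55, 'position': [0.4521, -0.3602, 0.2475], 'force': [-0.7937, -0.0268, -0.3205], 'moment': [-0.0381, -0.1054, 0.0389], 'opening': 1.0017, 'grasp_force': 0.0} yaw 99.98
[(140, [301, 330]), (180, [302, 330]), (220, [303, 330]), (260, [304, 330]), (275, [304, 330])]
[131 289]
width 0.02898750269430182
[ 0.1852099  -0.982699    0.44873795 -0.34392735] -79.32662
y80 pt [ 0.43436033 -0.27204518  0.04      ]
nose red bottom far/near [ 0.42108508 -0.2002255   0.053     ]
origin [ 0.44997859 -0.35051004] grasp [ 0.45146027 -0.35837163]
move [0.0069, -0.0002, 0.4916] [-0.0003, 0.0002, -0.015]
move [0.0069, -0.0002, 0.7216] [-0.0003, 0.0002, -0.015]
```

Call:
step_arm(
  steps=[
    [0.007,0,0.139,0,0,-0.015,-1],
    [0.007,0,0.278,0,0,-0.015,-1],
    [0.007,0,0.4,0,0,-0.015,-1],
    [0.007,0,0.52,0,0,-0.015,-1],
    [0.007,0,0.62,0,0,-0.015,-1],
    [0.007,0,0.69,0,0,-0.015,-1],
    [0.007,0,0.72,0,0,-0.015,-1],
    [0.007,0,0.72,0,0,-0.015,-1],
  ],
)

```text
time_s: 2.27
position: [0.4506, -0.3572, 0.0294]
tcp_rot: [[-0.187, 0.982, -0.003], [0.982, 0.187, 0.003], [0.004, -0.002, -1.0]]
force: [-0.0, -0.2, 0.9]
opening: 0.998
grasp_force: 0.0
```

Call:
step_arm(
  steps=[
    [0,0,0,0,0,0,-0.2],
    [0,0,0,0,0,0,-0.2],
    [0,0,0,0,0,0,-0.2],
    [0,0,0,0,0,0,-0.2],
  ],
)

```text
time_s: 2.6
position: [0.453, -0.3581, 0.0332]
tcp_rot: [[-0.19, 0.982, 0.002], [0.982, 0.19, -0.002], [-0.003, 0.002, -1.0]]
force: [0.5, -0.2, 0.5]
opening: 0.784
grasp_force: 0.0
```

```bash
python3 - <<'E'
from h import *
st()
E
```

```text
{'time_s': 2.6, 'position': [0.453, -0.3581, 0.0332], 'force': [0.5375, -0.1878, 0.5312], 'moment': [-0.0161, -0.1149, 0.0563], 'opening': 0.7838, 'grasp_force': 0.0} yaw 100.97
```

```bash
cat >> h.py <<'E'
def avg(n=12):
    F=[];M=[]
    for _ in range(n):
        capture("wrist"); s=read_state();F.append(s["force"]);M.append(s["moment"])
    F,M=np.array(F),np.array(M); R=np.array(s["tcp_rot"])
    print("F",F.mean(0).round(3),"M world",M.mean(0).round(4),"sd",M.std(0).round(3),"M tool",(R.T@M.mean(0)).round(4)); return F.mean(0),M.mean(0)
E
python3 - <<'E'
from h import *
avg(12)
E
```

```text
F [-0.03   0.151  0.027] M world [-0.019  -0.1153  0.0003] sd [0.032 0.017 0.022] M tool [-0.1096 -0.0406 -0.0003]
```

Call:
step_arm(
  steps=[
    [0,0,0,0,0,0,0.6],
    [0,0,0,0,0,0,1],
    [0,0,0,0,0,0,1],
    [0,0,0,0,0,0,1],
    [0,0,0,0,0,0,1],
    [0,0,0,0,0,0,1],
    [0,0,0,0,0,0,1],
    [0,0,0,0,0,0,1],
  ],
)

```text
time_s: 3.87
position: [0.4517, -0.3572, 0.0315]
tcp_rot: [[-0.191, 0.982, -0.001], [0.982, 0.191, 0.0], [0.001, -0.001, -1.0]]
force: [-4.7, -0.8, 1.0]
opening: 0.343
grasp_force: 30.0
```

```bash
python3 - <<'E'
from h import *
st();avg(8)
E
```

```text
{'time_s': 3.8667, 'position': [0.4517, -0.3572, 0.0315], 'force': [-4.6533, -0.8031, 0.9912], 'moment': [-0.2678, 0.5539, -0.0202], 'opening': 0.3427, 'grasp_force': 29.991} yaw 100.99
F [-4.497 -1.965  1.045] M world [-0.3621  0.7327 -0.0211] sd [0.031 0.049 0.023] M tool [ 0.7883 -0.2157  0.0218]
```

Call:
step_arm(
  steps=[
    [0,0,-0.01,0,0,0,1],
    [0,0,-0.02,0,0,0,1],
    [0,0,-0.03,0,0,0,1],
    [0,0,-0.04,0,0,0,1],
    [0,0,-0.05,0,0,0,1],
    [0,0,-0.05,0,0,0,1],
    [0,0,-0.05,0,0,0,1],
  ],
)

```text
time_s: 4.85
position: [0.4525, -0.3573, 0.0467]
tcp_rot: [[-0.191, 0.982, 0.001], [0.982, 0.191, -0.0], [-0.0, 0.0, -1.0]]
force: [-0.2, -0.7, -8.1]
opening: 0.347
grasp_force: 30.0
```

```bash
python3 - <<'E'
from h import *
s=st();avg(12)
c=capture("wrist");im=c["image"][:,200:440];t=capture("top")["image"][270:350,215:385]
t=cv2.resize(t,(640,300));im=cv2.resize(im[:290],(400,483))
cv2.imwrite("pics/l1.png",cv2.copyMakeBorder(t,0,0,0,0,0)[:,:,::-1]);cv2.imwrite("pics/l1w.png",im[:,:,::-1])
sc=capture("scene")["image"][210:370,170:330];cv2.imwrite("pics/l1s.png",np.hstack([cv2.resize(sc,(400,400)),cv2.resize(im,(331,400))])[:,:,::-1])
E
```

```text
{'time_s': 4.85, 'position': [0.4525, -0.3573, 0.0467], 'force': [-0.19, -0.6979, -8.1284], 'moment': [-0.2329, -0.1546, 0.0096], 'opening': 0.3466, 'grasp_force': 29.9907} yaw 100.99
F [-0.144  0.039 -8.705] M world [-0.2275 -0.1374  0.0146] sd [0.022 0.022 0.021] M tool [-0.0916 -0.2495 -0.0146]
```

View pics/l1s.png

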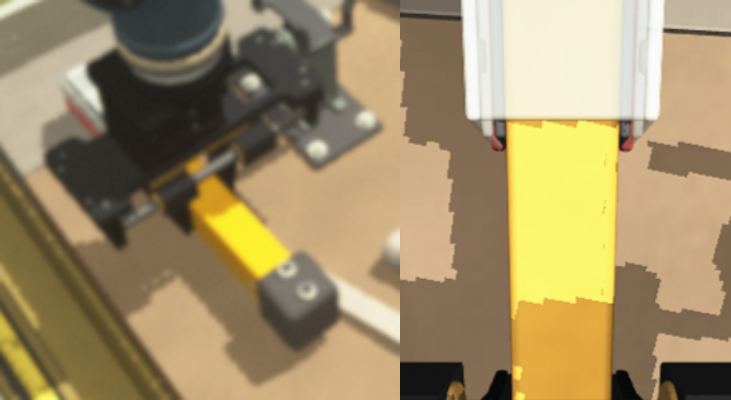

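The arm is clear of the worktop at about 8.7 N. The moment puts the balance point about 24 mm towards the nose from the grip, so I'll lower it and regrasp there.

Call:
step_arm(
  steps=[
    [0,0,0.01,0,0,0,1],
    [0,0,0.02,0,0,0,1],
    [0,0,0.03,0,0,0,1],
    [0,0,0.04,0,0,0,1],
    [0,0,0.049,0,0,0,1],
    [0,0,0.049,0,0,0,1],
  ],
)

```text
time_s: 6.1
position: [0.4522, -0.3571, 0.0317]
tcp_rot: [[-0.19, 0.982, -0.0], [0.982, 0.19, 0.001], [0.001, -0.0, -1.0]]
force: [0.2, 0.3, -7.6]
opening: 0.343
grasp_force: 30.0
```

Call:
step_arm(
  steps=[
    [0,0,0,0,0,0,0],
    [0,0,0,0,0,0,0],
    [0,0,0,0,0,0,0],
    [0.02,0,0,0,0,0,0],
    [0.05,0,0,0,0,0,0],
    [0.08,0,0,0,0,0,0],
    [0.08,0,0,0,0,0,0],
  ],
)

```text
time_s: 6.68
position: [0.4463, -0.3304, 0.0318]
tcp_rot: [[-0.192, 0.981, -0.003], [0.981, 0.192, 0.003], [0.004, -0.002, -1.0]]
force: [0.5, -0.4, -0.7]
opening: 0.501
grasp_force: 0.0
```

```bash
python3 - <<'E'
from h import *
st();F,M=avg(16);np.save("base.npy",[F,M])
E
```

```text
{'time_s': 6.6833, 'position': [0.4463, -0.3304, 0.0318], 'force': [0.455, -0.4077, -0.6904], 'moment': [-0.0306, -0.0896, 0.043], 'opening': 0.5015, 'grasp_force': 0.0} yaw 101.05
F [-0.291 -0.114 -0.126] M world [-0.013  -0.1164  0.0025] sd [0.034 0.035 0.031] M tool [-0.1117 -0.0349 -0.0025]
```

Call:
step_arm(
  steps=[
    [0,0,0,0,0,0,0.6],
    [0,0,0,0,0,0,1],
    [0,0,0,0,0,0,1],
    [0,0,0,0,0,0,1],
    [0,0,-0.01,0,0,0,1],
    [0,0,-0.025,0,0,0,1],
    [0,0,-0.05,0,0,0,1],
    [0,0,-0.05,0,0,0,1],
  ],
)

```text
time_s: 8.15
position: [0.4478, -0.3337, 0.0476]
tcp_rot: [[-0.191, 0.982, 0.0], [0.982, 0.191, -0.0], [-0.0, 0.0, -1.0]]
force: [0.4, -1.1, -8.5]
opening: 0.344
grasp_force: 30.0
```

```bash
python3 - <<'E'
from h import *
s=st();F,M=avg(20);F0,M0=np.load("base.npy");R=np.array(s["tcp_rot"]);d=R.T@(M-M0);w=F0[2]-F[2];print(w,"rx mm",-d[1]/w*1e3,"ry",d[0]/w*1e3)
E
```

```text
{'time_s': 8.15, 'position': [0.4478, -0.3337, 0.0476], 'force': [0.3504, -1.1153, -8.4749], 'moment': [-0.0351, -0.1931, 0.0228], 'opening': 0.3445, 'grasp_force': 29.9973} yaw 100.99
F [-0.061 -0.106 -8.802] M world [-0.015  -0.1085 -0.001 ] sd [0.022 0.036 0.031] M tool [-0.1037 -0.0354  0.001 ]
8.675655954875902 rx mm 0.05983788141110013 ry 0.9290787990248877
```

The balance point is now at the grip to within about 1 mm. I'll lift and look at the bracket.

Call:
step_arm(
  steps=[
    [0,0,-0.04,0,0,0,1],
    [0,0,-0.12,0,0,0,1],
    [0,0,-0.21,0,0,0,1],
    [0,0,-0.3,0,0,0,1],
    [0,0,-0.39,0,0,0,1],
    [0,0,-0.46,0,0,0,1],
    [0,0,-0.5,0,0,0,1],
    [0,0,-0.5,0,0,0,1],
  ],
)

```text
time_s: 9.82
position: [0.4488, -0.3348, 0.2009]
tcp_rot: [[-0.191, 0.982, 0.005], [0.982, 0.191, -0.006], [-0.006, 0.004, -1.0]]
force: [0.4, -1.0, -8.2]
opening: 0.342
grasp_force: 30.0
```

Call:
step_arm(
  steps=[
    [-0.08,0.04,-0.03,0,0,0.04,1],
    [-0.2,0.1,-0.1,0,0,0.04,1],
    [-0.25,0.15,-0.15,0,0,0.04,1],
    [-0.25,0.15,-0.15,0,0,0.04,1],
    [-0.25,0.15,-0.15,0,0,0.04,1],
  ],
)

```text
time_s: 10.23
position: [0.507, -0.3997, 0.2421]
tcp_rot: [[-0.159, 0.987, 0.001], [0.987, 0.159, -0.001], [-0.001, 0.001, -1.0]]
force: [-1.2, 1.1, -9.9]
opening: 0.342
grasp_force: 30.0
```

```bash
python3 - <<'E'
from h import *
s=st(); c=capture("wrist"); W=wristW(s,c); np.savez("v.npz",W=W); cv2.imwrite("pics/w2full.png",c["image"][:,:,::-1])
for p in [(.5776,-.2889,.008),(.5776,-.2889,.112)]: print(proj(c,p,W))
u,v=proj(c,(.5776,-.2889,.06),W).astype(int); x0=max(0,min(440,u-100));y0=max(0,min(330,v-75)); print(x0,y0)
cv2.imwrite("pics/w2.png",cv2.resize(c["image"][y0:y0+150,x0:x0+200],(800,600),interpolation=2)[:,:,::-1])
E
```

```text
{'time_s': 10.2333, 'position': [0.507, -0.3997, 0.2421], 'force': [-1.1522, 1.1289, -9.9183], 'moment': [0.0889, 0.0051, -0.0015], 'opening': 0.3415, 'grasp_force': 29.9974} yaw 99.17
[400.75361924 124.32829454]
[434.80590439 111.0036771 ]
314 43
```

View pics/w2.png

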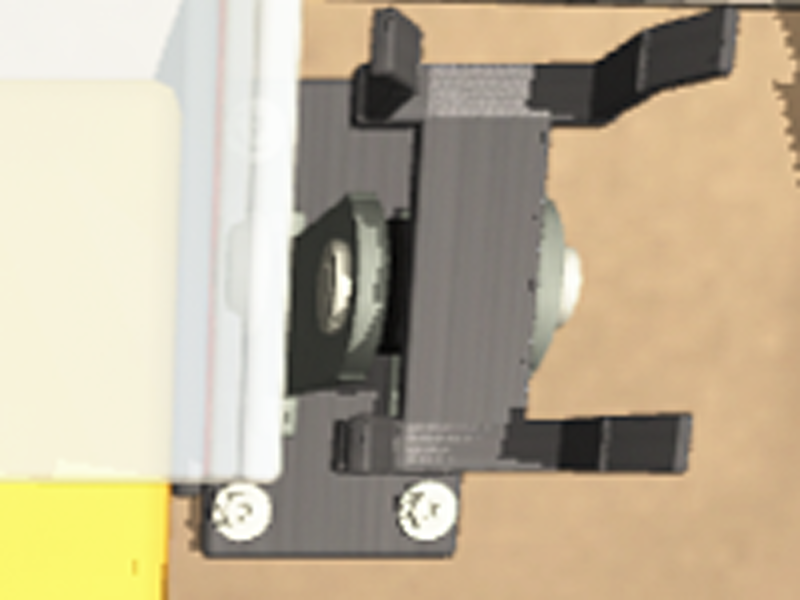

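The close view shows the saddle floor clearly. In the crop its ends are near rows 65 and 471, with ear inner faces at rows 117 and 418, and columns about 412–540. The foot's tail-side corners are at (205,555) and (457,555).

```bash
python3 - <<'E'
from h import *
c=capture("wrist"); W=np.load("v.npz")["W"]
f=lambda p,z: onplane(c,np.array(p)/4-.5+[314,43],z,W)
d0=np.array([np.cos(np.radians(98.9)),np.sin(np.radians(98.9))]);n0=np.array([d0[1],-d0[0]]);o=np.array([.5776,-.2889])
def sh(n,p,z):
    q=f(p,z)[:2]-o; print(n,"x %.1f y %.1f mm"%(q@n0*1e3,q@d0*1e3))
sh("floor y+36",(480,65),.112);sh("y+26",(480,117),.112);sh("y-26",(465,418),.112);sh("y-36",(430,471),.112)
for p in [(417,120),(550,120),(411,290),(532,290),(407,412),(525,412)]: sh("fl edge",p,.112)
sh("foot -x-y",(203,556),.008);sh("foot +x-y",(460,556),.008)
sh("foot left far",(415,80),.008)
t=capture("top");sh2=lambda n,p,z:print(n,((onplane(t,np.array(p)/4.4+214.5,z)[:2]-o)@np.c_[n0,d0]*1e3).round(1))
for p in [(200,165),(325,150),(333,195),(207,210)]: sh2("topfloor",p,.112)
E
```

```text
floor y+36 x -4.0 y 35.2 mm
y+26 x -3.3 y 26.7 mm
y-26 x -1.6 y -25.8 mm
y-36 x -7.5 y -35.6 mm
fl edge x -14.7 y 26.2 mm
fl edge x 9.4 y 26.2 mm
fl edge x -13.6 y -2.8 mm
fl edge x 9.0 y -2.8 mm
fl edge x -12.7 y -24.7 mm
fl edge x 9.7 y -24.6 mm
foot -x-y x -35.8 y -58.9 mm
foot +x-y x 33.9 y -58.7 mm
foot left far x 12.8 y 58.7 mm
topfloor [13.3 26.1]
topfloor [ 11.5 -33.1]
topfloor [-10.1 -33.8]
topfloor [-8.3 25.7]
```

```bash
python3 - <<'E'
from h import *
st();go((.5769,-.2887,.2),99.2)
E
```

```text
{'time_s': 10.3833, 'position': [0.5044, -0.3966, 0.2397], 'force': [0.3983, 0.8033, -8.2615], 'moment': [-0.008, -0.0875, 0.0081], 'opening': 0.3385, 'grasp_force': 29.9972} yaw 99.19
move [0.3158, 0.2966, 0.1329] [-0.0044, -0.0069, -0.0002]
```

Call:
step_arm(
  steps=[
    [0.05,0.04,0,0,0,0,1],
    [0.13,0.12,0,0,0,0,1],
    [0.22,0.2,0.03,0,0,0,1],
    [0.28,0.27,0.08,0,0,0,1],
    [0.315,0.297,0.13,0,0,0,1],
    [0.315,0.297,0.13,0,0,0,1],
    [0.315,0.297,0.13,0,0,0,1],
    [0.315,0.297,0.13,0,0,0,1],
  ],
)

```text
time_s: 11.05
position: [0.5783, -0.2912, 0.2023]
tcp_rot: [[-0.16, 0.987, -0.001], [0.987, 0.16, 0.0], [0.0, -0.001, -1.0]]
force: [-0.7, 0.8, -6.9]
opening: 0.342
grasp_force: 30.0
```

```bash
python3 - <<'E'
from h import *
P=[];Y=[]
for i in range(14):
    c=capture("wrist");s=read_state();P.append(s["position"]);Y.append(np.degrees(np.arctan2(s["tcp_rot"][1][0],s["tcp_rot"][0][0])))
print(np.mean(P,0).round(4),np.std(P,0).round(4),np.mean(Y))
t=capture("top");sc=capture("scene")
print(proj(sc,(.577,-.289,.112)),proj(t,(.577,-.289,.112)))
u,v=proj(sc,(.577,-.289,.12)).astype(int);cv2.imwrite("pics/p1.png",cv2.resize(sc["image"][v-75:v+75,u-100:u+100],(800,600),interpolation=2)[:,:,::-1])
s=dict(read_state());s["position"]=np.mean(P,0);go((.5769,-.2887,.145),99.2,s)
E
```

```text
[ 0.5789 -0.2919  0.2032] [0.0001 0.0005 0.0003] 99.13608013988194
[289.68478227 214.65608136] [273.34286801 256.72358406]
move [0.0116, -0.0048, 0.1942] [-0.0, -0.0, -0.0003]
```

View pics/p1.png

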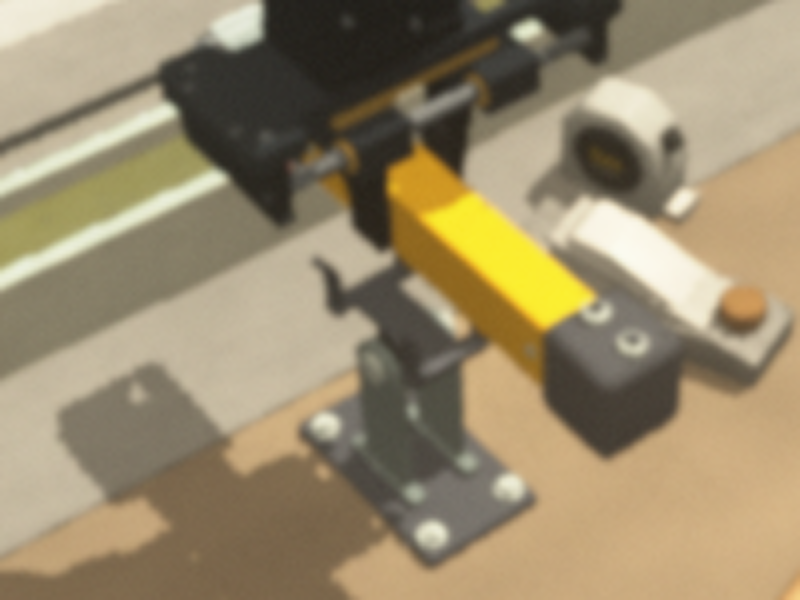

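The tube sits over the saddle with its tail towards the camera and looks aligned. I'll lower it in stages.

Call:
step_arm(
  steps=[
    [0.012,-0.005,0.03,0,0,0,1],
    [0.012,-0.005,0.06,0,0,0,1],
    [0.012,-0.005,0.09,0,0,0,1],
    [0.012,-0.005,0.12,0,0,0,1],
    [0.012,-0.005,0.145,0,0,0,1],
    [0.012,-0.005,0.16,0,0,0,1],
    [0.012,-0.005,0.16,0,0,0,1],
  ],
)

```text
time_s: 12.43
position: [0.5762, -0.2874, 0.1529]
tcp_rot: [[-0.159, 0.987, -0.003], [0.987, 0.159, 0.002], [0.002, -0.002, -1.0]]
force: [-0.6, -0.3, -8.3]
opening: 0.342
grasp_force: 30.0
```

```bash
python3 - <<'E'
from h import *
P=[]
for i in range(6):
    capture("wrist");s=st() if i==5 else read_state();P.append(s["position"])
s=dict(s);s["position"]=np.mean(P,0);print(s["position"]);go((.5769,-.2887,.1437),99.2,s);avg(3)
E
```

```text
{'time_s': 12.7333, 'position': [0.5774, -0.2883, 0.1556], 'force': [-0.1107, -0.1712, -8.25], 'moment': [-0.0376, -0.1256, 0.0657], 'opening': 0.341, 'grasp_force': 29.9971} yaw 99.18
[ 0.57723467 -0.288147    0.15499885]
move [-0.0016, -0.0014, 0.0377] [0.0013, 0.0014, -0.0005]
F [-0.034  0.239 -8.734] M world [-0.0043 -0.1127 -0.0094] sd [0.025 0.011 0.029] M tool [-0.1105 -0.0222  0.0095]
```

Call:
step_arm(
  steps=[
    [0,0,0.008,0,0,0,1],
    [0,0,0.016,0,0,0,1],
    [0,0,0.022,0,0,0,1],
    [0,0,0.027,0,0,0,1],
    [0,0,0.031,0,0,0,1],
    [0,0,0.034,0,0,0,1],
    [0,0,0.036,0,0,0,1],
    [0,0,0.036,0,0,0,1],
  ],
)

```text
time_s: 13.55
position: [0.5769, -0.2879, 0.1439]
tcp_rot: [[-0.16, 0.987, -0.0], [0.987, 0.16, 0.0], [0.0, -0.0, -1.0]]
force: [-0.5, 0.3, -8.6]
opening: 0.342
grasp_force: 30.0
```

```bash
python3 - <<'E'
from h import *
avg(6);st()
E
```

```text
F [-0.11   0.223 -8.639] M world [-0.0401 -0.1262  0.0041] sd [0.032 0.021 0.022] M tool [-0.1182 -0.0597 -0.0041]
{'time_s': 13.85, 'position': [0.5771, -0.288, 0.1442], 'force': [0.474, -0.4779, -9.1411], 'moment': [-0.0236, -0.1391, -0.0012], 'opening': 0.3411, 'grasp_force': 29.9973} yaw 99.18
```

Not in contact yet, so I'll continue in 0.6 mm steps.

Call:
step_arm(
  steps=[
    [0,0,0.002,0,0,0,1],
    [0,0,0.004,0,0,0,1],
    [0,0,0.004,0,0,0,1],
  ],
)

```text
time_s: 14.1
position: [0.5771, -0.288, 0.1437]
tcp_rot: [[-0.16, 0.987, 0.0], [0.987, 0.16, -0.0], [-0.0, 0.0, -1.0]]
force: [-0.8, -0.5, -3.8]
opening: 0.342
grasp_force: 30.0
```

Call:
step_arm(
  steps=[
    [0,0,0.002,0,0,0,1],
    [0,0,0.004,0,0,0,1],
    [0,0,0.004,0,0,0,1],
  ],
)

```text
time_s: 14.35
position: [0.5772, -0.2881, 0.1436]
tcp_rot: [[-0.16, 0.987, 0.001], [0.987, 0.16, -0.001], [-0.001, 0.001, -1.0]]
force: [-2.8, 2.2, 5.6]
opening: 0.344
grasp_force: 30.0
```

```bash
python3 - <<'E'
from h import *
import numpy as np
np.savez("ref.npz",w=capture("wrist")["image"],s=capture("scene")["image"],t=capture("top")["image"])
E
```

Call:
step_arm(
  steps=[
    [0,0,-0.003,0,0,0,1],
    [0,0,-0.003,0,0,0,0.25],
    [0,0,-0.003,0,0,0,0.2],
    [0,0,-0.003,0,0,0,0.15],
    [0,0,-0.003,0,0,0,0.1],
    [0,0,-0.003,0,0,0,0],
    [0,0,-0.003,0,0,0,0],
    [0,0,-0.003,0,0,0,0],
  ],
)

```text
time_s: 15.17
position: [0.5771, -0.288, 0.1425]
tcp_rot: [[-0.16, 0.987, 0.0], [0.987, 0.16, -0.0], [-0.0, 0.0, -1.0]]
force: [0.3, 0.2, -0.5]
opening: 0.491
grasp_force: 0.0
```

```bash
python3 - <<'E'
from h import *
for i in range(10): capture("top")
st()
r=np.load("ref.npz"); w=capture("wrist")["image"];s=capture("scene");si=s["image"]
a=r["s"];u,v=proj(s,(.577,-.289,.12)).astype(int)
x=np.hstack([cv2.resize(k[v-60:v+110,u-90:u+110],(400,340),interpolation=2) for k in(a,si)])
y=np.hstack([cv2.resize(k[:290,180:460],(400,260)) for k in(r["w"],w)])
cv2.imwrite("pics/rel.png",np.vstack([x,y])[:,:,::-1]);np.savez("rel.npz",w=w,s=si)
g=lambda i:cv2.cvtColor(i,cv2.COLOR_RGB2GRAY).astype(np.float32)
# nose patch in wrist, tail patch in scene
print("scene tail shift",cv2.phaseCorrelate(g(a)[v:v+50,u+20:u+75].copy(),g(si)[v:v+50,u+20:u+75].copy()))
E
```

```text
{'time_s': 15.6667, 'position': [0.577, -0.2879, 0.1426], 'force': [-0.0218, 0.3196, -0.2659], 'moment': [-0.0144, -0.1156, -0.0126], 'opening': 0.4994, 'grasp_force': 0.0} yaw 99.18
scene tail shift ((-0.07549726007030699, -0.38652147904678813), 1.0018442754745482)
```

View pics/rel.png

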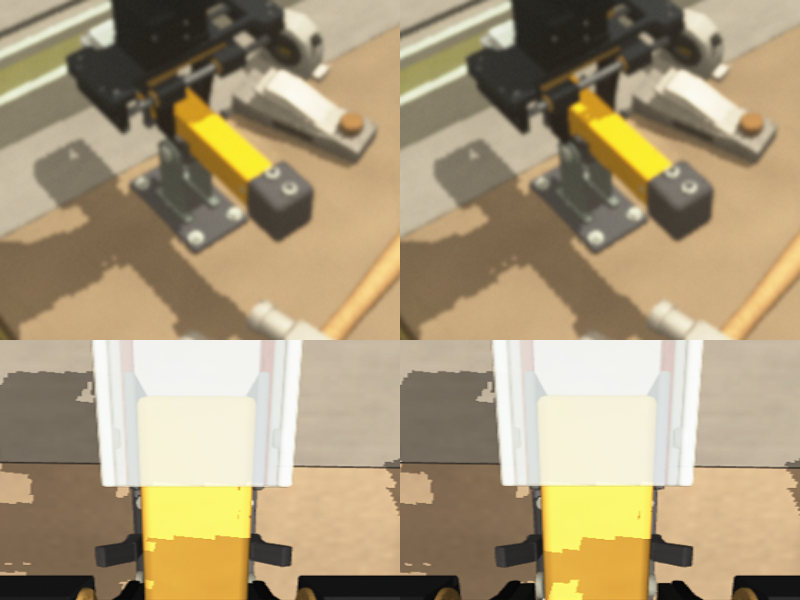

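It has been released and rests level to the eye, with both fingers clear. I'll quantify the tilt by optical flow on the tail, then back away.

```bash
python3 - <<'E'
from h import *
r=np.load("ref.npz");q=np.load("rel.npz");s=capture("scene");w=capture("wrist")
g=lambda i:cv2.cvtColor(i,cv2.COLOR_RGB2GRAY)
u,v=proj(s,(.577,-.289,.12)).astype(int)
m=np.zeros((480,640),np.uint8);m[v+18:v+58,u+32:u+65]=255
def flow(a,b,m):
    p=cv2.goodFeaturesToTrack(g(a),30,.03,4,mask=m);n,ok,_=cv2.calcOpticalFlowPyrLK(g(a),g(b),p,None,winSize=(13,13));d=(n-p)[ok==1];print(len(d),np.median(d,0),d.std(0))
flow(r["s"],q["s"],m)
m=np.zeros((480,640),np.uint8);m[10:155,245:400]=255;flow(r["w"],q["w"],m)
d=np.array([np.cos(np.radians(99.2)),np.sin(np.radians(99.2))]);
tl=[.577-d[0]*.155,-.288-d[1]*.155,.16];print("scene dpx per mm up at tail",proj(s,np.add(tl,[0,0,.001]))-proj(s,tl))
W=wristW(read_state(),w);n=[.577+d[0]*.12,-.288+d[1]*.12,.16];print("wrist dpx per mm up at nose",proj(w,np.add(n,[0,0,.001]),W)-proj(w,n,W))
E
```

```text
11 [-0.09344482 -0.48181152] [0.10114706 0.13978846]
3 [0.04684448 0.34158325] [0.24274963 0.7264877 ]
scene dpx per mm up at tail [ 0.01975839 -0.38587292]
wrist dpx per mm up at nose [ 0.0141956  -1.81184472]
```

Call:
step_arm(
  steps=[
    [0,0,0,0,0,0,-0.3],
    [0,0,0,0,0,0,-0.3],
    [0,0,-0.02,0,0,0,-0.3],
    [0,0,-0.06,0,0,0,-0.3],
    [0,0,-0.12,0,0,0,-0.3],
    [0,0,-0.2,0,0,0,-0.3],
    [0,0,-0.3,0,0,0,-0.3],
    [0,0,-0.3,0,0,0,-0.3],
  ],
)

```text
time_s: 16.53
position: [0.5803, -0.2901, 0.2403]
tcp_rot: [[-0.16, 0.987, 0.011], [0.987, 0.16, -0.008], [-0.01, 0.01, -1.0]]
force: [0.6, -0.9, 1.5]
opening: 0.651
grasp_force: 0.0
```

```bash
python3 - <<'E'
from h import *
for i in range(6): capture("top")
q=np.load("rel.npz");a=capture("scene")["image"];w=capture("wrist")["image"]
g=lambda i:cv2.cvtColor(i,cv2.COLOR_RGB2GRAY)
m=np.zeros((480,640),np.uint8);m[228:275,318:358]=255
p=cv2.goodFeaturesToTrack(g(q["s"]),30,.03,4,mask=m);n,ok,_=cv2.calcOpticalFlowPyrLK(g(q["s"]),g(a),p,None,winSize=(13,13));print(np.median((n-p)[ok==1],0))
cv2.imwrite("pics/end.png",np.hstack([cv2.resize(a[120:300,200:400],(444,400)),cv2.resize(w[:300,180:460],(350,400))])[:,:,::-1])
E
```

```text
[-0.00297546 -0.00649261]
```

View pics/end.png

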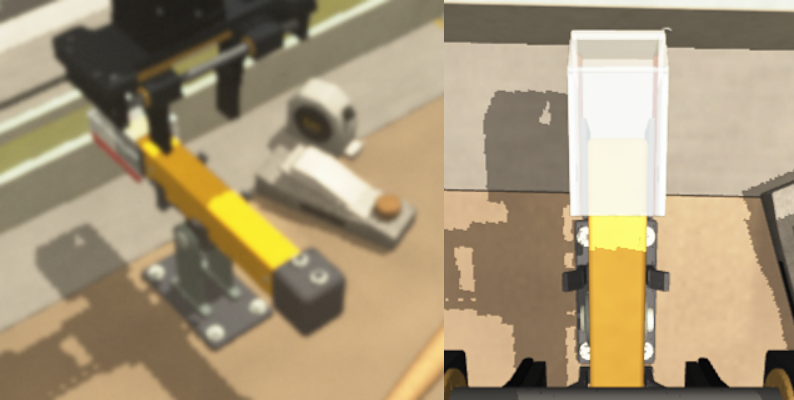

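The arm floats free and still in the saddle between its ears, clear guard towards the saw, with the gripper well above it.

```bash
python3 -c "
from rig import *
print(hand_in())"
```

```text
the job is handed in; nothing more can be done
None
```

The guard arm is in the saddle, guard towards the saw, floating within about 0.01 rad of level by my camera estimate; its balance point felt to be about 17 mm nose-side of its origin, no other tools were moved on purpose, and the job is handed in.

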